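Hold the long objective up to the inspection camera

ROBOT

A 6-joint arm with a two-finger parallel gripper is mounted at the origin on the work surface. World frame = base frame: x ahead of the robot, y to its left, z up, the work surface at z = 0. Lengths are in mm, angles in rad, forces in N, time in s.
With the tool pointing down it reaches from about 275 to 725 mm from the base axis. Payload 15.9 kg.
Tool frame: the origin (TCP) lies on the centre line of the jaws, within the pads' length; the fingertips stand 11 mm ahead of it and the grasp point (between the pads) lies 8 mm behind it (arm.finger_overhang is the distance from the TCP to the fingertips, in mm); z points along the fingers, y is the line along which they close (so a half turn about z gives the same grasp; the last joint's range is limited). The gripper opens to 85 mm and grips with 20 to 120 N. Pads are 22 mm wide; open, the fingers measure 114 mm over their backs; the gripper's body (76 mm by 85 mm) begins 54 mm behind the grasp point. The pads swing forward as they close: fully open they stand 13 mm farther back than shut.
Start: joints at [-1.284, 0.213, -0.034, 1.323, 0, 1.571], TCP at [141.436, -479.564, 242.306] pointing down, gripper open.
Joint ranges: [-2.98, 2.98], [-0.74, 1.72], [-1.14, 1.35], [-2.1, 2.04], [-1.57, 1.44], [-3.14, 3.14]. Speed limits (rad/s): [1.89, 1.89, 2.39, 2.57, 3.14, 3.14].

INTERFACE

Orientations are given as a rotation vector (axis times angle).
In Python, from bench import arm gives the robot as it stands. The module is installed in compiled form; this text tells all that it offers.
- The arm moves only by the shell command python3 -m crank 'ROWS' [FORCE]. ROWS is JSON, a list of rows, each an object of numbers: "fingers": the finger opening in mm, from 0 to 85.4; "tx", "ty", "tz": the shift along the world's x, y, z in mm; "twist": the turn about the world's z in rad. A call has exactly 5 rows; each row shifts and turns the commanded pose from where the row before left it; what a row does not reach is not made up. A row lasts 1/10 s, in which the tool goes at most 50 mm and 8.59 degrees, less where a joint would pass 70% of its speed; a pose out of reach is approached as far as the arm can. A call is refused whole if a number of a shift passes 50 or a number of a turn 0.15, either way. A call with a gripper value outside its range is refused whole. The fingers move at their own pace and stop on an object; FORCE is the grip in N (left out, the last holds). Time passes only in rows, so rows that do not move let the fingers close, or fill a call up. It gives the time, the measured TCP pose, the force, the opening and the grip force at its end, in the units of the state.
- arm.sense(): the state, without advancing time (a new reading comes with each control period).
- arm.read_camera(name): name is "side" or "top"; returns a dict with "image" (400x640x3 uint8, red, green, blue), "mtx" (3x3 intrinsics, pixels), "R" (3x3) and "t" (3): a world point X has camera coordinates R X + t. Camera axes: x right, y down, z forward; pixel columns grow to the right and rows downward; lengths in mm; the calibration is good to about 2 mm. A picture is of the moment at which its call begins. There is no depth.
- arm.job_done(): hands the job in; it is judged then, once.
Trained networks look in the newest picture that a camera, given by its name, has taken for a name from the list of things; names that differ only in an ending like _2 or _b are one class to them, and where a whole thing is asked for, a point or a joint stands for the part that bears it (a point fixed in the world has none). Each returns a list of dicts, best first, with "score" (0 to 1); they miss things now and then, are a little off and sometimes report something else, mostly with a low value. They report only what shows in the picture. A call takes as long as a camera call. They do not tell look-alikes from the thing itself.
- arm.outline_of(camera, target): "pixels" (400x640 bool, what is visible of it).
- arm.mark_of(camera, target): "centre" ([x, y, z] in mm, in world coordinates, good to about 4 mm: a listed point, or the origin of a listed thing).
The state is a dict: "clock": time; "joint_pos": joint angles; "joint_velocities": joint speeds; "tau": joint torques, N m; "eef_pos": TCP position; "ee_rot": TCP orientation; "wrist_force": force on the tool from outside, world axes, zero at the start; "moment": the same for the moment, N m; "finger_gap": finger opening in mm; "grip_force": force on a finger pad.
Only numpy, scipy, OpenCV 4.12 (cv2) and the standard library are available. Lean on these libraries where they do the work, as an engineer would, in place of code of your own. Each camera call takes 0.05 s, during which the arm holds its last target. There are 200 camera calls.

TASK

Draw the longest of the three objectives out of the storage block, turn it so that its tapered nose looks squarely and centrally into the round window of the tilted inspection camera, about 5 cm from the glass, and finish while still holding it there, still and clear of everything. Do not bump the camera, and leave the other objectives and everything else on the bench where they are.

Things in the scene. Friction and masses are not known exactly. Their poses are not given: they have to be found in the camera images.
- long_objective: longest of three bare-metal microscope objectives with black grip rings: 33 mm across, 100 mm long, about 0.25 kg, nose down in a bore, 68 mm showing. Origin: front lens at the tip of the tapered nose (20 mm across); z runs up the barrel (up at start). Full 33 mm width from 20 to 88 mm (grip ring 58-88, good to hold), then a 25 mm wide thread. Mass centre about 55 mm from the tip
- long_tail (a point): centre of the far (threaded) end of the long objective, 100 mm along its z axis from the nose tip
- holder: grey storage block fixed to the bench, 80 x 250 x 42 mm, with three vertical bores 36 mm wide and 32 mm deep in a row along its y axis at -80, 0 and +80 mm, each holding one objective; origin at the centre of its underside, z up
- short_objective_a: a short objective, 33 mm in diameter, 48 mm long, sticking out 16 mm above the block; origin at its lower end. To be left in its bore
- short_objective_b: a short objective, 33 mm in diameter, 54 mm long, sticking out 22 mm above the block; origin at its lower end. To be left in its bore
- camera: inspection camera fixed to the bench: white foot 150 x 110 x 16 mm (55 mm ahead of the origin to 95 behind), two cheeks 156 mm high (126 mm over their knobs), between them a tilting head, its tilt axis 130 mm above the origin, reaching 85 mm behind that axis. Origin on the bench, z up; it looks toward its -x, tilted upward. Not to be touched
- camera_window (a point): centre of the round window (40 mm across) at the front end of the camera head's black barrel (54 mm across, 32 mm long), 57 mm ahead of the tilt axis. Its x axis points into the camera along the optical axis (away from the robot and downward), y is level, z up along the window's face; a point 50 mm in front of the glass has x = -50 mm
- camera_head (a joint): tilt of the camera head: 0 looks level, positive looks upward by that angle (rad); between 0.4 and 0.85, stiff, stays as set
- jar: amber glass jar with white cap, 54 mm across, 75 mm high; bystander, origin at the centre of its underside
- dish: closed glass culture dish, 92 mm across, 19 mm high; bystander, origin at the centre of its underside
- beaker: open glass beaker, 68 mm across, 85 mm high; bystander, origin at the centre of its underside
- slide_box: flat slide box, 87 x 172 x 34 mm; bystander, origin at the centre of its underside
- screwdriver: screwdriver lying flat, 160 mm long; bystander, origin at the middle of its length
- carton: cardboard carton, 70 x 110 x 60 mm; bystander, origin at the centre of its underside
- blower: black rubber dust blower standing on its base, 56 mm across, 95 mm high; bystander, origin at the centre of its underside
Not all that is in view belongs to the job. Several things have the shape of the long_objective; the one meant has the colours described above.

How it is judged:
By the outcome, as a careful person would: the job done as asked, in the order asked, and still so for the second after the job is handed in, while the arm keeps its last pose, push and grip.
It also fails if it takes over 32 s, if anything falls off the work surface, if the arm or the gripper's body presses on something with over 40 N, if the wrist force passes 120 N, or if a joint passes its speed limit or range.

## Working session

There is one attempt and no reset: what is moved stays moved. The work goes in short steps, Python scripts to look and compute and a shell command to move; the robot and the scene stay as the last step left them, time stands still between calls to the robot, and variables do not carry over. Pictures are saved under pics/ and viewed, at most 10 in all, crops included, and the job is handed in when it is done.

```bash
mkdir -p pics; cat >h.py <<'E'
import numpy as np,cv2
from bench import arm
def snap(c,f=None):
    d=arm.read_camera(c)
    if f: cv2.imwrite('pics/'+f,d['image'][:,:,::-1])
    return d
def proj(d,X):
    p=d['mtx']@(d['R']@np.asarray(X,float)+d['t']); return p[:2]/p[2]
def ray(d,uv):
    C=-d['R'].T@d['t']; v=d['R'].T@np.linalg.solve(d['mtx'],[uv[0],uv[1],1.]); return C,v/np.linalg.norm(v)
def atz(d,uv,z):
    C,v=ray(d,uv); return C+v*(z-C[2])/v[2]
E
python3 - <<'E'
from h import *
np.set_printoptions(precision=1,suppress=True)
s=arm.sense(); print({k:np.round(v,3) for k,v in s.items()})
D={}
for c in('side','top'):
    D[c]=snap(c,c+'0.png'); print(c,-D[c]['R'].T@D[c]['t'])
    for t in('long_objective','long_tail','holder','short_objective_a','camera','camera_window','jar','beaker','blower'):
        for m in arm.mark_of(c,t)[:4]: print(c,t,round(m['score'],2),np.array(m['centre']),proj(D[c],m['centre']))
print(arm.sense()['clock'])
E
```

```text
{'clock': np.float64(0.0), 'joint_pos': array([-1.3,  0.2, -0. ,  1.3, -0. ,  1.6]), 'joint_velocities': array([-0.,  0., -0., -0.,  0.,  0.]), 'tau': array([ -0. , -68.6,  48.7,   0. ,  -0. ,   0. ]), 'eef_pos': array([ 141.3, -479.3,  241.8]), 'ee_rot': array([-3.1, -0.4,  0. ]), 'wrist_force': array([0. , 0.2, 0. ]), 'moment': array([ 0., -0., -0.]), 'grip_force': np.float64(0.0), 'finger_gap': np.float64(85.164)}
side [-154.   696.6 1022.4]
side long_objective 0.77 [613.4 218.5   0.6] [256.5 249.2]
side long_objective 0.71 [618.6 287.4   2.1] [235.5 260.4]
side long_objective 0.55 [513.2 240.3  10.6] [272.2 271.6]
side long_tail 0.92 [404.9 247.7  96.1] [295.4 277.2]
side long_tail 0.8 [621.2 289.   99.8] [230.4 236.4]
side long_tail 0.66 [611.6 216.1 102.7] [254.6 224.3]
side long_tail 0.57 [517.6 243.  111.1] [268.1 246.6]
side holder 0.74 [516.7 239.6   0.2] [271.9 273.1]
side short_objective_a 0.6 [514.9 165.7   7.6] [292.9 257.7]
side short_objective_a 0.54 [513.1 324.7  12.6] [246.9 288.4]
side camera 0.79 [ 661.5 -191.7   -1.2] [345.8 179.3]
side camera_window 0.82 [ 613.7
[... 483 characters left out ...]
]
top long_objective 0.42 [511.8 237.8  10.8] [243.4 205.7]
top long_tail 0.7 [621.6 287.2  99.8] [224.7 170.3]
top long_tail 0.63 [405.6 252.2  97.4] [235.1 235.9]
top long_tail 0.48 [514.4 239.4 108. ] [238.7 202.3]
top long_tail 0.4 [607.4 221.1 100.4] [244.8 174.3]
top holder 0.54 [517.9 157.4  14.1] [266.6 203.6]
top short_objective_a 0.53 [513.3 320.8   7.8] [219.5 205.7]
top camera 0.58 [ 666.5 -190.7   -0.5] [365.8 160.7]
top camera_window 0.67 [ 620.2 -188.8  172. ] [371.7 165.2]
top jar 0.51 [711.8  67.9   0.1] [292.3 148.9]
top beaker 0.66 [ 492.7 -318.4   -6.5] [403.3 209.6]
top blower 0.73 [599.6 460.9  -1.5] [180.1 181.8]
top blower 0.48 [ 386.5 -422.9    2.9] [435.1 239.6]
1.0
```

```bash
python3 - <<'E'
import cv2
a=cv2.imread('pics/side0.png');cv2.imwrite('pics/sidec.png',cv2.resize(a[190:330,150:330],None,fx=4.2,fy=4.2,interpolation=3))
E
```

```text
(no output)
```

View pics/side0.png

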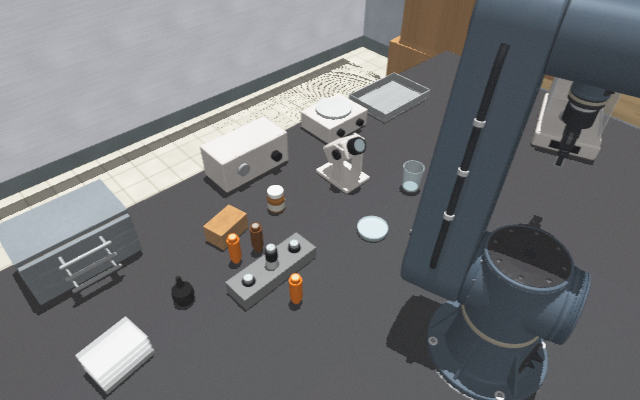

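View pics/sidec.png

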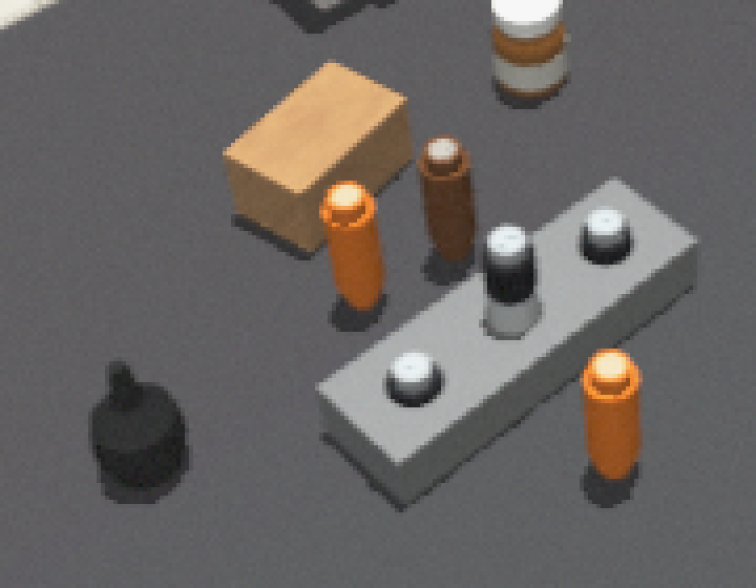

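View pics/top0.png

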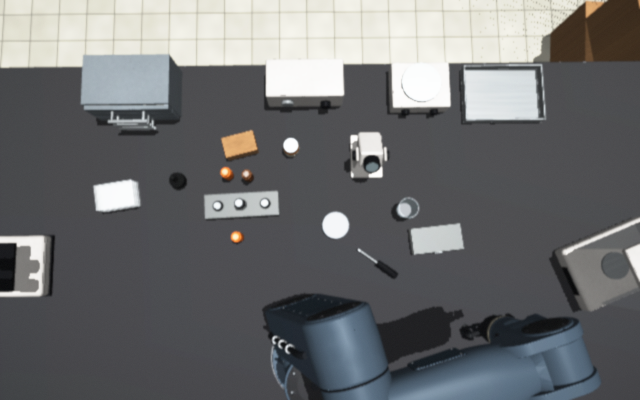

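Candidates for the long objective in the side view are orange (235,248), brown (256,238), orange (296,289), and bare metal with a black ring standing in the block (271,254). The last is the one meant: it has the colours described and stands in a bore. The enlarged crop confirms this. It is at about (514.5, 240), with the tip at z ≈ 10.

The tool can't tilt, so my plan is to grip lightly, lean the barrel over the bore rim along +y to pivot it in the jaws, then grip hard.

```bash
R='x'
python3 -m crank '[{"fingers":60,"tx":20,"ty":40,"twist":0.07},{"fingers":60,"tx":20,"ty":40,"twist":0.07},{"fingers":60,"tx":20,"ty":40,"twist":0.07},{"fingers":60,"tx":20,"ty":40,"twist":0.07},{"fingers":60,"tx":20,"ty":40,"twist":0.07}]' 20
python3 -m crank '[{"fingers":60,"tx":20,"ty":40,"twist":0.07},{"fingers":60,"tx":20,"ty":40,"twist":0.07},{"fingers":60,"tx":20,"ty":40,"twist":0.07},{"fingers":60,"tx":20,"ty":40,"twist":0.07},{"fingers":60,"tx":20,"ty":40,"twist":0.07}]'
python3 -m crank '[{"fingers":60,"tx":20,"ty":40,"twist":0.07},{"fingers":60,"tx":20,"ty":40,"twist":0.07},{"fingers":60,"tx":20,"ty":40,"twist":0.07},{"fingers":60,"tx":20,"ty":40,"twist":0.07},{"fingers":60}]'
python3 - <<'E'
from h import *
np.set_printoptions(precision=2,suppress=True)
from scipy.spatial.transform import Rotation as R
s=arm.sense();print(s['clock'],s['eef_pos'],s['joint_pos']);print(R.from_rotvec(s['ee_rot']).as_matrix())
E
```

```text
1.0 [ 141.44 -479.57  242.33] [-1.28  0.21 -0.03  1.32  0.    1.57]
[[ 0.96  0.28  0.  ]
 [ 0.28 -0.96 -0.  ]
 [ 0.    0.   -1.  ]]invalid input at $[0]: expected keys fingers, tx, ty, tz, twist
invalid input at $[0]: expected keys fingers, tx, ty, tz, twist
invalid input at $[0]: expected keys fingers, tx, ty, tz, twist
```

```bash
python3 -m crank '[{"fingers":60,"tx":20,"ty":40,"tz":0,"twist":0.07},{"fingers":60,"tx":20,"ty":40,"tz":0,"twist":0.07},{"fingers":60,"tx":20,"ty":40,"tz":0,"twist":0.07},{"fingers":60,"tx":20,"ty":40,"tz":0,"twist":0.07},{"fingers":60,"tx":20,"ty":40,"tz":0,"twist":0.07}]' 20
python3 -m crank '[{"fingers":60,"tx":20,"ty":40,"tz":0,"twist":0.07},{"fingers":60,"tx":20,"ty":40,"tz":0,"twist":0.07},{"fingers":60,"tx":20,"ty":40,"tz":0,"twist":0.07},{"fingers":60,"tx":20,"ty":40,"tz":0,"twist":0.07},{"fingers":60,"tx":20,"ty":40,"tz":0,"twist":0.07}]'
python3 -m crank '[{"fingers":60,"tx":20,"ty":40,"tz":0,"twist":0.07},{"fingers":60,"tx":20,"ty":40,"tz":0,"twist":0.07},{"fingers":60,"tx":20,"ty":40,"tz":0,"twist":0.07},{"fingers":60,"tx":20,"ty":40,"tz":0,"twist":0.07},{"fingers":60,"tx":0,"ty":0,"tz":0,"twist":0}]'
python3 - <<'E'
from h import *
np.set_printoptions(precision=3,suppress=True)
from scipy.spatial.transform import Rotation as R
s=arm.sense();print(s['clock'],s['eef_pos'],s['joint_pos']);print(R.from_rotvec(s['ee_rot']).as_matrix())
d=snap('side');p=proj(d,[514,240,98])
for m in arm.outline_of('side','camera')[:1]: pass
# tail disc: bright pixels near predicted thread top
for c in('side','top'):
    d=snap(c)
    for t in('long_tail','short_objective_a','camera_window','camera'):
        for m in arm.mark_of(c,t)[:4]: print(c,t,round(m['score'],2),np.array(m['centre']))
E
```

```text
clock: 1.5
eef_pos: [241.7, -278.0, 242.4]
ee_rot: [2.982, 0.987, 0.0]
wrist_force: [2.7, 0.9, -0.0]
finger_gap: 59.5
grip_force: 0.0
clock: 2.0
eef_pos: [341.9, -77.8, 242.6]
ee_rot: [2.764, 1.492, 0.001]
wrist_force: [1.7, -0.6, -0.5]
finger_gap: 60.4
grip_force: 0.0
clock: 2.5
eef_pos: [422.9, 84.3, 241.9]
ee_rot: [-2.525, -1.868, -0.001]
wrist_force: [-0.7, -1.2, -0.3]
finger_gap: 60.0
grip_force: 0.0
2.5 [422.878  84.323 241.885] [ 0.196  0.072 -0.201  1.298  0.001  2.064]
[[ 0.293  0.956  0.   ]
 [ 0.956 -0.293  0.001]
 [ 0.001 -0.    -1.   ]]
side long_tail 0.87 [623.6 292.2  98.8]
side long_tail 0.79 [406.6 250.6  91.7]
side long_tail 0.56 [518.7 243.8 109.9]
side long_tail 0.53 [612.6 217.  102.8]
side short_objective_a 0.62 [516.1 323.2  11.5]
side short_objective_a 0.41 [516.5 163.    9.8]
side camera_window 0.44 [ 614.3 -189.1  167.5]
side camera 0.74 [ 661.8 -189.7    2. ]
side camera 0.42 [516.4 242.4   2.4]
top long_tail 0.69 [599.8 461.7   2.1]
top long_tail 0.68 [607.8 218.2  97. ]
top long_tail 0.63 [403.7 250.3 100.1]
top long_tail 0.45 [509.4 239.8 104.9]
top short_objective_a 0.38 [513.2 321.    6.4]
top camera_window 0.77 [ 617.2 -191.9  170.9]
top camera 0.72 [ 665.5 -190.2    2.7]
```

```bash
python3 -m crank '[{"fingers":60,"tx":23,"ty":39,"tz":0,"twist":0.074},{"fingers":60,"tx":23,"ty":39,"tz":0,"twist":0.074},{"fingers":60,"tx":23,"ty":39,"tz":0,"twist":0.074},{"fingers":60,"tx":22,"ty":39.5,"tz":-20,"twist":0.074},{"fingers":60,"tx":0.5,"ty":0,"tz":-30,"twist":0}]'
python3 -m crank '[{"fingers":60,"tx":0,"ty":0,"tz":-35,"twist":0},{"fingers":60,"tx":0,"ty":0,"tz":-35,"twist":0},{"fingers":60,"tx":0,"ty":0,"tz":-32,"twist":0},{"fingers":60,"tx":0,"ty":0,"tz":-15,"twist":0},{"fingers":60,"tx":0,"ty":0,"tz":0,"twist":0}]'
python3 - <<'E'
from h import *
d=snap('side');a=d['image'][190:330,190:350,::-1];cv2.imwrite('pics/s1.png',cv2.resize(a,None,fx=4,fy=4,interpolation=3))
print(arm.sense()['wrist_force'])
E
```

```text
clock: 3.6
eef_pos: [515.5, 241.2, 191.8]
ee_rot: [2.224, 2.218, 0.005]
wrist_force: [-0.7, -0.4, -0.4]
finger_gap: 60.3
grip_force: 0.0
clock: 4.1
eef_pos: [511.5, 236.2, 73.2]
ee_rot: [-2.23, -2.211, 0.006]
wrist_force: [-0.2, -0.2, 0.4]
finger_gap: 59.9
grip_force: 0.0
[ 0.12392269 -0.91493514  0.13725106]
```

View pics/s1.png

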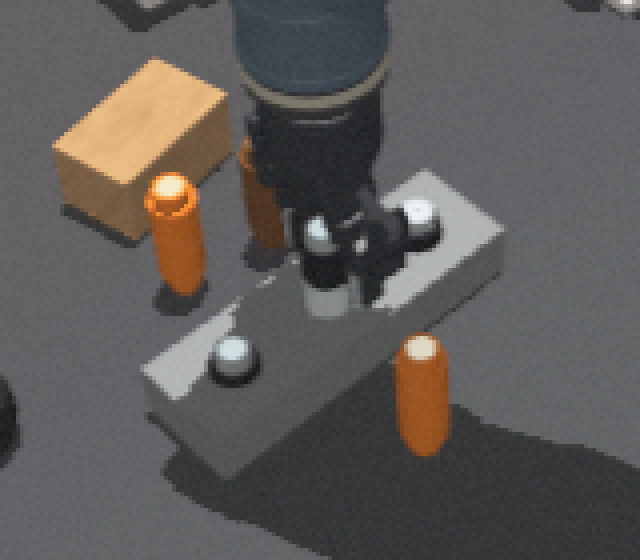

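The crop shows the fingers straddling the objective at crop (325,260), clear of the neighbours. The TCP reading drifted during the descent, so I'll read it again.

```bash
python3 - <<'E'
from h import *
np.set_printoptions(precision=3,suppress=True)
s=arm.sense();print(s['clock'],s['eef_pos'],s['ee_rot'],s['joint_pos'])
d=snap('side')
for t in('long_tail','long_objective'):
    for m in arm.mark_of('side',t)[:4]: print(t,round(m['score'],2),np.array(m['centre']))
E
```

```text
4.15 [512.463 236.598  74.84 ] [-2.23  -2.212  0.002] [ 0.433  0.43  -0.166  0.976 -0.     2.012]
long_tail 0.91 [405.  246.7  94.2]
long_tail 0.78 [519.2 243.7 109.3]
long_tail 0.71 [623.1 288.8  99.1]
long_tail 0.58 [611.8 217.9 105.4]
long_objective 0.8 [513.6 233.2  11.1]
long_objective 0.76 [404.2 247.7  -3.4]
long_objective 0.72 [ 614.8 -188.6  172.1]
long_objective 0.68 [618.3 286.2   1.4]
```

```bash
python3 -m crank '[{"fingers":60,"tx":2,"ty":4,"tz":0,"twist":0},{"fingers":25,"tx":0,"ty":0,"tz":0,"twist":0},{"fingers":25,"tx":0,"ty":0,"tz":0,"twist":0},{"fingers":25,"tx":0,"ty":0,"tz":0,"twist":0},{"fingers":25,"tx":0,"ty":0,"tz":0,"twist":0}]' 20
python3 -m crank '[{"fingers":25,"tx":0,"ty":0,"tz":0,"twist":0},{"fingers":25,"tx":0,"ty":0,"tz":8,"twist":0},{"fingers":25,"tx":0,"ty":0,"tz":8,"twist":0},{"fingers":25,"tx":0,"ty":0,"tz":4,"twist":0},{"fingers":25,"tx":0,"ty":0,"tz":0,"twist":0}]' 20
python3 - <<'E'
from h import *
d=snap('side')
for t in('long_tail','long_objective'):
    for m in arm.mark_of('side',t)[:4]: print(t,round(m['score'],2),np.array(m['centre']))
E
```

```text
clock: 4.8
eef_pos: [515.2, 241.1, 75.8]
ee_rot: [2.23, 2.213, 0.001]
wrist_force: [-1.3, 0.7, 5.4]
finger_gap: 32.7
grip_force: 21.3
clock: 5.3
eef_pos: [515.4, 241.1, 96.1]
ee_rot: [2.23, 2.212, 0.002]
wrist_force: [-0.2, 0.8, -3.4]
finger_gap: 32.7
grip_force: 20.7
long_tail 0.76 [614.9 214.8 102.4]
long_tail 0.73 [516.8 244.4 134.7]
long_tail 0.62 [406.6 248.   94.4]
long_tail 0.53 [621.  289.6  97.5]
long_objective 0.92 [407.4 249.8  -3. ]
long_objective 0.66 [618.6 286.8   1.7]
long_objective 0.55 [610.1 219.4   1.3]
long_objective 0.53 [511.4 236.   31.6]
```

```bash
python3 - <<'E'
from h import *
a=cv2.imread('pics/side0.png')[125:195,310:375];b=cv2.imread('pics/top0.png')[125:185,340:400]
f=lambda x:cv2.resize(x,(390,420),interpolation=cv2.INTER_CUBIC)
cv2.imwrite('pics/cam.png',np.hstack([cv2.resize(a,(390,420),interpolation=3),cv2.resize(b,(400,420),interpolation=3)]))
d=snap('top')
for c in('side','top'):
  for t in('camera_window','camera'):
    for m in arm.outline_of(c,t)[:2]:
        v,u=np.nonzero(m['pixels']);print(c,t,m['score'],len(u),u.min(),u.max(),v.min(),v.max())
E
```

```text
side camera_window 0.64 682 323 365 133 162
side camera_window 0.3 2371 226 315 233 308
side camera 0.56 1943 317 368 135 192
top camera_window 0.91 905 357 383 133 173
top camera_window 0.17 787 222 257 131 160
top camera 0.62 1461 350 388 133 177
top camera 0.4 572 322 348 212 238
```

View pics/cam.png

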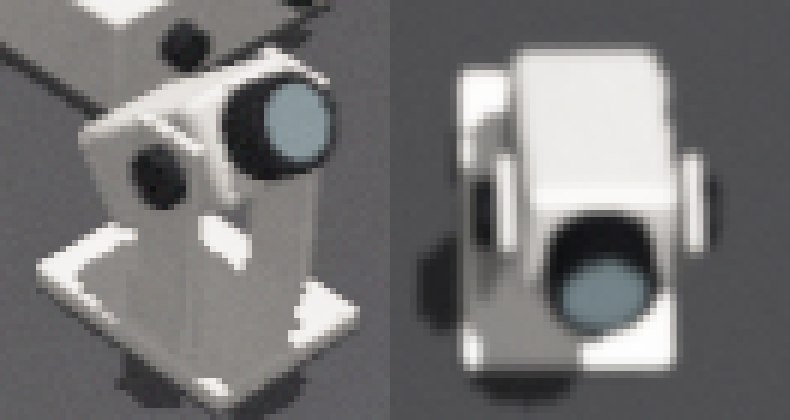

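The crop shows the window disc at about side (359,145) and top (371,165), with the black barrel behind it and the camera facing nearly along -x. I'll fit the barrel and window geometry in both views.

```bash
cat >fit.py <<'E'
from h import *
from scipy.optimize import least_squares
np.set_printoptions(precision=3,suppress=True)
def mom(mask,s=1,off=(0,0)):
    v,u=np.nonzero(mask);u=(u+.5)/s-.5+off[0];v=(v+.5)/s-.5+off[1]
    c=np.cov(u,v);return np.array([u.mean(),v.mean(),np.sqrt(c[0,0]),np.sqrt(c[1,1]),c[0,1]/np.sqrt(c[0,0]*c[1,1])])
S=8;obs={};D={}
for c,box in(('side',(340,372,130,162)),('top',(358,386,150,178))):
    d=D[c]=snap(c);u0,u1,v0,v1=box
    I=cv2.resize(cv2.imread(f'pics/{c}0.png')[v0:v1,u0:u1].astype(np.float32),None,fx=S,fy=S,interpolation=cv2.INTER_CUBIC)
    lum=I.mean(2);blue=(I[...,0]-I[...,2])
    win=blue>0.5*np.percentile(blue,97)
    p=((proj(d,[616,-190,170])-[u0,v0])*S).astype(int)
    n,l,st,_=cv2.connectedComponentsWithStats((win).astype(np.uint8));k=1+np.argmax(st[1:,4]);win=l==k
    dark=lum<58
    n,l,st,_=cv2.connectedComponentsWithStats(((dark|win)).astype(np.uint8));k=np.bincount(l[win]).argmax();bar=l==k
    vis=np.dstack([win*255,bar*255,lum.clip(0,255)]).astype(np.uint8);cv2.imwrite(f'pics/m_{c}.png',vis)
    obs[c]=(mom(win,S,(u0,v0)),mom(bar,S,(u0,v0)))
    print(c,obs[c])
th=np.linspace(0,2*np.pi,60)
def disc(cc,r,n):
    y=np.cross([0,0,1],n);y/=np.linalg.norm(y);z=np.cross(n,y);return cc+r*(np.cos(th)[:,None]*y+np.sin(th)[:,None]*z)
def pm(d,P):
    q=np.array([proj(d,x) for x in P]);o=q.min(0)-2;h=cv2.convexHull(((q-o)*16*1).astype(np.float32))
    m=cv2.moments(h);return np.array([m['m10']/m['m00']/16+o[0],m['m01']/m['m00']/16+o[1],np.sqrt(m['mu20']/m['m00'])/16,np.sqrt(m['mu02']/m['m00'])/16,m['mu11']/np.sqrt(m['mu20']*m['mu02'])])
def axis(yaw,t): return np.array([-np.cos(yaw)*np.cos(t),-np.sin(yaw)*np.cos(t),np.sin(t)]) # outward
W=np.array([1,1,1,1,3.])
def res(p,full=False):
    cc=p[:3];n=axis(p[3],p[4]);r=[]
    for i,c in enumerate(D):
        off=np.r_[p[5+2*i:7+2*i],0,0,0]
        r+=list((pm(D[c],disc(cc,20,n))+off-obs[c][0])*W)
        r+=list((pm(D[c],np.vstack([disc(cc,27,n),disc(cc-32*n,27,n)]))+off-obs[c][1])*W*.7)
    r+=list(p[5:]/1.0*.3)
    r.append((cc[2]-130-57*np.sin(p[4]))/3)
    return np.array(r)
if __name__=='__main__':
    s=least_squares(res,np.r_[616,-190,170,0,.65,0,0,0,0],diff_step=1e-4,x_scale=[1,1,1,.03,.03,1,1,1,1])
    print(s.x,s.cost);print(s.fun)
    J=np.linalg.inv(s.jac.T@s.jac);print(np.sqrt(np.diag(J))*.3)
    print('axis point',s.x[:3]-57*axis(*s.x[3:5]))
E
python3 fit.py; python3 -c "
import cv2,numpy as np
a,b=cv2.imread('pics/m_side.png'),cv2.imread('pics/m_top.png');cv2.imwrite('pics/m.png',np.hstack([a,cv2.resize(b,(256,256))]))"
```

```text
side (array([359.063, 144.876,   2.771,   3.326,   0.084]), array([355.768, 145.97 ,   4.53 ,   4.241,  -0.046]))
top (array([371.613, 166.63 ,   3.311,   2.432,  -0.131]), array([371.101, 163.357,   4.075,   4.108,  -0.032]))
[ 615.97  -190.352  166.076    0.016    0.685    0.384   -0.133   -0.35
   -0.194] 0.46265416967961787
[-0.087  0.079 -0.178 -0.094  0.119  0.075 -0.096  0.426  0.324 -0.04
  0.033  0.011 -0.156 -0.049  0.073 -0.003  0.01   0.329  0.606  0.124
  0.115 -0.04  -0.105 -0.058  0.003]
[2.636 2.759 2.573 0.074 0.056 0.739 0.667 0.817 0.796]
axis point [ 660.103 -189.637  130.01 ]
```

View pics/m.png

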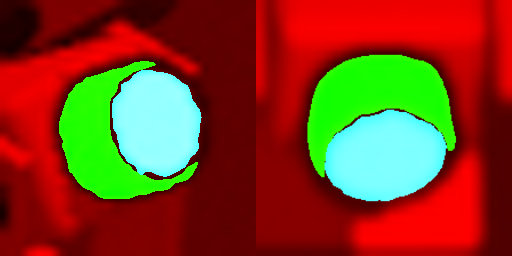

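```bash
python3 -m crank '[{"fingers":25,"tx":0,"ty":6.5,"tz":-1,"twist":0},{"fingers":25,"tx":0,"ty":7,"tz":-1,"twist":0},{"fingers":25,"tx":0,"ty":5,"tz":-0.5,"twist":0},{"fingers":25,"tx":0,"ty":5,"tz":-0.5,"twist":0},{"fingers":25,"tx":0,"ty":0,"tz":0,"twist":0}]' 20
python3 - <<'E'
from h import *
d=snap('side')
for t in('long_tail','long_objective'):
    for m in arm.mark_of('side',t)[:5]: print(t,round(m['score'],2),np.array(m['centre']).round(1))
E
```

```text
clock: 6.3
eef_pos: [515.1, 265.3, 92.5]
ee_rot: [2.229, 2.213, 0.001]
wrist_force: [-0.1, -2.1, 2.8]
finger_gap: 32.6
grip_force: 22.0
long_tail 0.93 [406.  248.3  95.2]
long_tail 0.79 [622.  290.5 100.3]
long_tail 0.66 [518.8 270.6 126.8]
long_objective 0.73 [614.9 286.4   1.8]
long_objective 0.6 [406.8 248.4  -2.3]
long_objective 0.45 [515.1 236.5  32.2]
```

The barrel is pivoting as planned, at about 20° with small forces. Continuing the lean.

```bash
python3 -m crank '[{"fingers":25,"tx":0,"ty":5,"tz":-1.5,"twist":0},{"fingers":25,"tx":0,"ty":4.5,"tz":-1.5,"twist":0},{"fingers":25,"tx":0,"ty":4.5,"tz":-2,"twist":0},{"fingers":25,"tx":0,"ty":4,"tz":-2,"twist":0},{"fingers":25,"tx":0,"ty":0,"tz":0,"twist":0}]' 20
python3 -m crank '[{"fingers":25,"tx":0,"ty":4,"tz":-3,"twist":0},{"fingers":25,"tx":0,"ty":4,"tz":-3,"twist":0},{"fingers":25,"tx":0,"ty":0,"tz":0,"twist":0},{"fingers":25,"tx":0,"ty":0,"tz":0,"twist":0},{"fingers":25,"tx":0,"ty":0,"tz":0,"twist":0}]' 20
python3 - <<'E'
from h import *
d=snap('side');cv2.imwrite('pics/s2.png',cv2.resize(d['image'][190:330,190:350,::-1],None,fx=4,fy=4,interpolation=3))
for c in('side','top'):
  if c=='top':snap(c)
  for t in('long_tail','long_objective'):
    for m in arm.mark_of(c,t)[:5]: print(c,t,round(m['score'],2),np.array(m['centre']).round(1))
E
```

```text
clock: 6.95
eef_pos: [515.1, 283.2, 85.4]
ee_rot: [-2.23, -2.213, -0.001]
wrist_force: [0.4, -1.4, 5.0]
finger_gap: 32.3
grip_force: 21.9
clock: 7.45
eef_pos: [515.0, 290.5, 79.4]
ee_rot: [-2.23, -2.212, -0.0]
wrist_force: [0.6, 1.2, 1.7]
finger_gap: 32.4
grip_force: 21.4
side long_tail 0.55 [522.  307.7 114.4]
side long_objective 0.82 [617.7 286.8   2.7]
side long_objective 0.59 [512.4 229.8  40.3]
side long_objective 0.54 [405.9 246.6  -3.6]
top long_tail 0.6 [617.3 288.2  97. ]
top long_tail 0.46 [607.7 215.6  98.4]
top long_objective 0.61 [618.2 288.4   4.2]
top long_objective 0.58 [611.3 212.9  -1.6]
top long_objective 0.44 [514.  230.8  38.4]
top long_objective 0.41 [442.  -77.7   1.9]
top long_objective 0.34 [ 489.9 -318.4   -5.3]
```

View pics/s2.png

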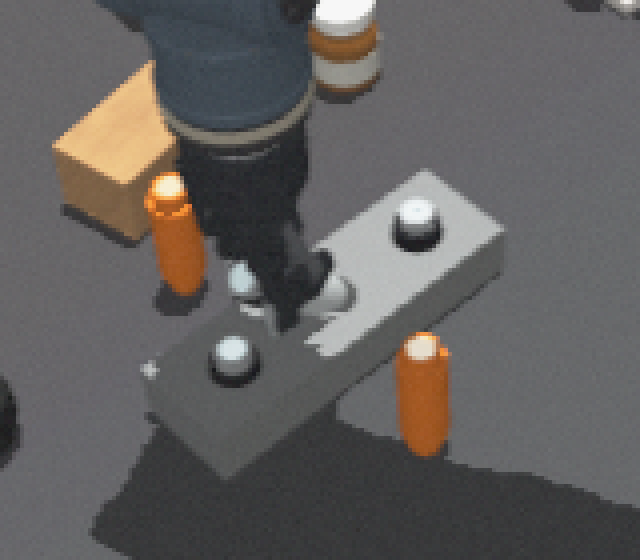

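Tilt is about 46–51° from vertical and the target is 50.8°. The crop shows the nose at crop (335,295) just clearing its bore, with the neighbours undisturbed. Next: grip hard, lift, then swing over.

```bash
python3 -m crank '[{"fingers":25,"tx":0,"ty":0,"tz":0,"twist":0},{"fingers":25,"tx":0,"ty":0,"tz":0,"twist":0},{"fingers":25,"tx":0,"ty":0,"tz":10,"twist":0},{"fingers":25,"tx":0,"ty":0,"tz":20,"twist":0},{"fingers":25,"tx":0,"ty":0,"tz":35,"twist":0}]' 90
python3 -m crank '[{"fingers":25,"tx":0,"ty":0,"tz":40,"twist":0},{"fingers":25,"tx":0,"ty":0,"tz":40,"twist":0},{"fingers":25,"tx":-2,"ty":-15,"tz":30,"twist":0.05},{"fingers":25,"tx":-2,"ty":-30,"tz":15,"twist":0.1},{"fingers":25,"tx":-3,"ty":-32,"tz":0,"twist":0.1}]' 90
python3 -m crank '[{"fingers":25,"tx":-3,"ty":-33,"tz":0,"twist":0.1},{"fingers":25,"tx":-3,"ty":-33,"tz":0,"twist":0.1},{"fingers":25,"tx":-3,"ty":-33,"tz":0,"twist":0.1},{"fingers":25,"tx":-3,"ty":-33,"tz":0,"twist":0.1},{"fingers":25,"tx":-3,"ty":-33,"tz":0,"twist":0.1}]' 90
python3 -m crank '[{"fingers":25,"tx":-3,"ty":-33,"tz":0,"twist":0.1},{"fingers":25,"tx":-3,"ty":-33,"tz":0,"twist":0.1},{"fingers":25,"tx":-3,"ty":-33,"tz":0,"twist":0.1},{"fingers":25,"tx":-3,"ty":-33,"tz":0,"twist":0.1},{"fingers":25,"tx":-3,"ty":-33,"tz":0,"twist":0.1}]' 90
python3 - <<'E'
from h import *
d=snap('side');cv2.imwrite('pics/s3.png',cv2.resize(d['image'][80:240,270:430,::-1],None,fx=3.7,fy=3.7,interpolation=3))
s=arm.sense();print(s['eef_pos'],s['ee_rot'],s['clock'],s['joint_pos'].round(2))
E
```

```text
clock: 8.25
eef_pos: [513.5, 289.8, 143.6]
ee_rot: [-2.229, -2.212, 0.006]
wrist_force: [0.9, 0.5, -2.2]
finger_gap: 31.4
grip_force: 89.4
clock: 8.75
eef_pos: [508.3, 213.4, 272.0]
ee_rot: [1.93, 2.477, 0.005]
wrist_force: [0.7, -0.1, -4.0]
finger_gap: 31.3
grip_force: 89.5
clock: 9.25
eef_pos: [492.3, 47.3, 269.8]
ee_rot: [-1.259, -2.878, -0.0]
wrist_force: [0.5, 0.2, -2.8]
finger_gap: 31.1
grip_force: 89.3
clock: 9.75
eef_pos: [477.4, -117.6, 269.8]
ee_rot: [0.508, 3.1, 0.001]
wrist_force: [0.5, 0.1, -1.9]
finger_gap: 31.5
grip_force: 89.3
[ 476.93056084 -121.42396341  269.66659066] [-4.97277948e-01 -3.10180361e+00  2.44113212e-03] 9.8 [-0.25  0.19  0.01  1.39 -0.    0.07]
```

View pics/s3.png

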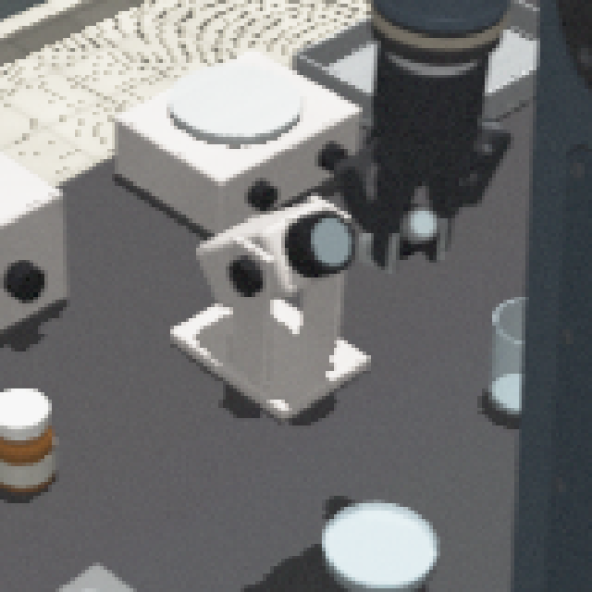

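```bash
python3 -m crank '[{"fingers":25,"tx":1,"ty":-24,"tz":0,"twist":0.11},{"fingers":25,"tx":1,"ty":-23,"tz":0,"twist":0.11},{"fingers":25,"tx":1,"ty":-23,"tz":0,"twist":0.11},{"fingers":25,"tx":0,"ty":0,"tz":0,"twist":0},{"fingers":25,"tx":0,"ty":0,"tz":0,"twist":0}]' 90
cat >obj.py <<'E'
from h import *
np.set_printoptions(precision=3,suppress=True)
s=arm.sense();print(s['eef_pos'],s['ee_rot'],s['clock'],s['finger_gap'])
G=s['eef_pos']+[0,0,8]
import sys
ims=[]
for c in('side','top'):
    d=snap(c)
    p=proj(d,G).astype(int);u,v=p;u=min(max(u,40),600);ims.append(cv2.resize(d['image'][v-35:v+35,u-35:u+35,::-1],(400,400),interpolation=3));print(c,'crop origin',u-35,v-35,'scale',400/70)
    for t in('long_tail','long_objective','camera_window'):
        for m in arm.mark_of(c,t)[:8]:
            x=np.array(m['centre'])
            if np.linalg.norm(x-G)<180: print(c,t,round(m['score'],2),x,proj(d,x),x-G)
    for m in arm.outline_of(c,'long_objective'):
        w=np.argwhere(m['pixels'])[:,::-1]
        if np.linalg.norm(w.mean(0)-p)<30: print('outline',round(m['score'],2),len(w),w.mean(0),w.min(0),w.max(0))
cv2.imwrite('pics/'+sys.argv[1],np.hstack(ims))
E
python3 obj.py o1.png
```

```text
clock: 10.3
eef_pos: [480.7, -186.5, 269.5]
ee_rot: [-0.002, -3.141, -0.001]
wrist_force: [-0.8, -0.1, -2.3]
finger_gap: 30.8
grip_force: 89.9
[ 480.687 -186.529  269.451] [-0.002 -3.141 -0.001] 10.3 30.81537540487146
side crop origin 360 99 scale 5.714285714285714
side long_tail 0.6 [ 473.6 -185.8  302.2] [398.91  128.283] [-7.087  0.729 24.749]
side long_objective 0.52 [ 531.7 -190.6  227.8] [381.263 140.658] [ 51.013  -4.071 -49.651]
side camera_window 0.61 [ 613.1 -188.   171.7] [358.901 144.315] [ 132.413   -1.471 -105.751]
outline 0.59 194 [390.33  134.747] [377 125] [404 143]
top crop origin 341 171 scale 5.714285714285714
top camera_window 0.57 [ 618.8 -187.6  170.2] [371.263 165.784] [ 138.113   -1.071 -107.251]
```

View pics/o1.png

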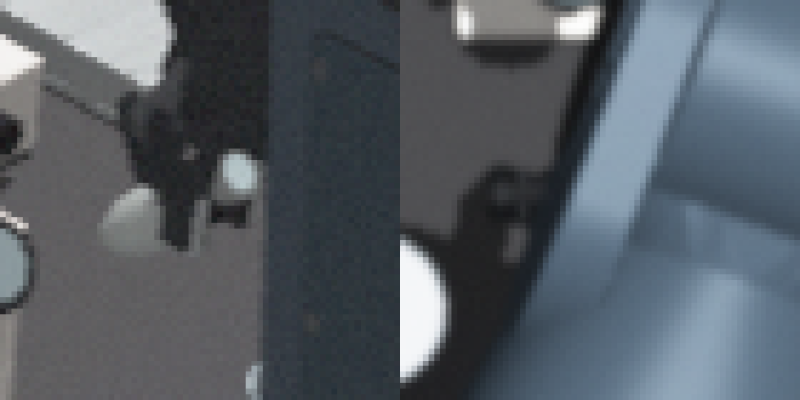

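The side view shows the tail disc at about pixel (401.6,128.7) and the nose at about (381,139), held in the vertical plane y ≈ -186.5. The arm hides it in the top view. I'll fit tilt and position from the side view.

```bash
python3 - <<'E'
from h import *
np.save('cal.npy',0)
d=snap('side');I=d['image'].astype(int)
cv2.imwrite('pics/raw_o1.png',d['image'][:,:,::-1])
print('nose lum u375-394 v129-146');print(I[129:147,375:395].mean(2).astype(int))
print('tail lum u394-408 v122-140');print(I[122:140,394:408].mean(2).astype(int))
print(d['mtx'],d['R'],d['t'])
E
```

```text
nose lum u375-394 v129-146
[[ 95  96  95  97  95  93  94  83  57  35  44  39  36  42  38  38  39  38
   35  43]
 [ 96  97  96  95  95  96  97  96  68  45  38  40  39  35  35  39  39  36
   38  39]
 [ 97  95  95  95  96  94  97  98  91 112  95  54  33  36  37  36  39  41
   35  37]
 [ 95  96  95  96  97  94  93 122 165 180 176 132  61  38  37  38  37  38
   39  37]
 [ 94  92  94  96  95 112 156 180 177 173 173 138  81  39  35  38  36  33
   37  48]
 [ 94  96  93  97 107 152 175 173 168 161 141 119  89  50  39  39  43  38
   48  91]
 [ 96  95  95  95 130 158 162 155 152 149 133 120  95  53  39  40  34  34
   49  91]
 [ 94  94  96 117 145 154 148 143 139 134 128 124 105  66  44  36  39  40
   62  92]
 [ 96  94 106 130 142 136 134 131 130 126 122 121 110  73  42  40  39  37
   73 102]
 [ 94  94 113 128 126 124 124 119 121 123 121 123  99  58  40  39  35  39
   77 102]
 [ 96  94 113 119 121 122 120 121 121 120 121 119  88  49  41  41  36  34
   87 106]
 [ 96  95 103 112 115 120 119 119 121 120 118 118  93  57  37  43  39  37
   87 109]
 [ 95  96  98 110 116 117 120 119 119 116 114 111 113
[... 1136 characters left out ...]
 48  63  67  85  97  98  94  99 104  87  87  93  76  60]
 [ 91 105  79  55  71  77  73  69  57  52  92  99  74  57]
 [ 91 106  74  32  39  39  38  39  31  72  97  98  74  61]
 [ 92  97  62  30  29  35  33  34  37  75  92  96  78  60]
 [102  98  59  23  38  41  37  29  28  88 100  95  75  58]
 [102  91  66  81  91  93  76  48  54  86  97  94  75  60]
 [106  88  84  96  94  96  92  88  93  91  97  94  77  59]]
[[469.53649967   0.         322.89353489]
 [  0.         469.53649967 200.61583414]
 [  0.           0.           1.        ]] [[-0.68250354 -0.7307231   0.01525329]
 [-0.50642976  0.45775732 -0.73074423]
 [ 0.52698939 -0.50646025 -0.68248092]] [ 388.33094464  350.2087884  1131.73598198]
```

```bash
cat >ofit.py <<'E'
from h import *
from scipy.optimize import least_squares
np.set_printoptions(precision=3,suppress=True)
d=snap('side');s=arm.sense();G=s['eef_pos']+[0,0,8]
B=np.array([[382,132.2],[381,132.77],[380,133.4],[379,134.6],[378,136.08],[377.1,137.2],[376.95,138],[376.85,139],[377.1,140],[377.65,141],[378.45,142],[381,143],[383,143.1],[385,142.9]])
T=np.array([401.5,129.0])
th=np.linspace(0,2*np.pi,90)
def disc(c,r,n):
    y=np.array([0,1.,0]);z=np.cross(n,y);return c+r*(np.cos(th)[:,None]*y+np.sin(th)[:,None]*z)
P=lambda X:np.array([proj(d,x) for x in X])
def res(p,off,w=1):
    n=np.array([-np.sin(p[0]),0,np.cos(p[0])]);tip=np.array([p[1],G[1],p[2]])
    h=cv2.convexHull(P(np.vstack([disc(tip,10,n),disc(tip+20*n,16.5,n),disc(tip+50*n,16.5,n)])-0).astype(np.float32)+np.float32(off))
    r=[cv2.pointPolygonTest(h,tuple(map(float,b)),True) for b in B]
    return np.r_[r,w*(P([tip+100*n])[0]+off-T)*1.]
for off in((0,0),(.4,-.15)):
  for w in(1,.1):
    q=least_squares(res,[.87,G[0]+57,G[2]-47],args=(np.array(off),w),diff_step=1e-3,x_scale=[.05,2,2])
    th0,x,z=q.x;n=np.array([-np.sin(th0),0,np.cos(th0)]);v=G-[x,G[1],z]
    print(off,w,'theta',th0,'tip',x,z,'rel grasp',-v,'along',v@n,'perp',np.cross(n,v)[1],'rms',np.sqrt(np.mean(q.fun**2)));print(q.fun)
E
python3 ofit.py
```

```text
(0, 0) 1 theta 0.7704427238996179 tip 534.5594855802676 232.33171018901652 rel grasp [ 53.617  -0.    -44.997] along 69.63133623275053 perp -7.13761580994932 rms 0.14162639412913594
[ 0.253  0.269 -0.009 -0.123 -0.076 -0.171 -0.02  -0.02   0.064  0.168
  0.134 -0.086 -0.068  0.225  0.139 -0.028]
(0, 0) 0.1 theta 0.7964597077219491 tip 534.7321950663797 232.77917927801573 rel grasp [ 53.79   -0.    -44.549] along 69.60402795395449 perp -5.764461986166651 rms 0.12759656507837325
[ 0.203  0.208 -0.093 -0.145 -0.026 -0.106  0.009 -0.027  0.036  0.117
  0.061 -0.173 -0.077  0.267  0.055  0.067]
(0.4, -0.15) 1 theta 0.7706978070521835 tip 535.9222460795518 231.10216982120755 rel grasp [ 54.98   -0.    -46.226] along 71.46460538245205 perp -7.240989752740553 rms 0.13735479672956236
[ 0.249  0.266 -0.011 -0.126 -0.079 -0.175 -0.025 -0.027  0.056  0.159
  0.124 -0.097 -0.076  0.217  0.095 -0.004]
(0.4, -0.15) 0.1 theta 0.7965673918616362 tip 536.1198405277697 231.51286285752005 rel grasp [ 55.177  -0.    -45.815] along 71.48212389688453 perp -5.821793816095649 rms 0.12657221201555444
[ 0.198  0.206 -0.092 -0.145 -0.026 -0.106  0.009 -0.026  0.037  0.118
  0.06  -0.176 -0.079  0.263  0.049  0.069]
```

Measured tilt is about 0.78 rad against 0.886 needed. I'll use the free bench here to nudge it up: touch the nose down gently and pivot about 0.1 rad more.

```bash
python3 -m crank '[{"fingers":25,"tx":0,"ty":0,"tz":-35,"twist":0},{"fingers":25,"tx":0,"ty":0,"tz":-50,"twist":0},{"fingers":25,"tx":0,"ty":0,"tz":-50,"twist":0},{"fingers":25,"tx":0,"ty":0,"tz":-50,"twist":0},{"fingers":25,"tx":0,"ty":0,"tz":-27,"twist":0}]' 60
python3 -m crank '[{"fingers":25,"tx":0,"ty":0,"tz":-5,"twist":0},{"fingers":25,"tx":0,"ty":0,"tz":-3,"twist":0},{"fingers":25,"tx":0,"ty":0,"tz":-2,"twist":0},{"fingers":25,"tx":0,"ty":0,"tz":0,"twist":0},{"fingers":25,"tx":0,"ty":0,"tz":0,"twist":0}]' 60
```

```text
clock: 11.4
eef_pos: [478.9, -185.8, 53.7]
ee_rot: [0.002, -3.138, -0.002]
wrist_force: [0.2, 0.1, -3.1]
finger_gap: 31.0
grip_force: 89.9
clock: 11.9
eef_pos: [481.7, -186.9, 48.4]
ee_rot: [-0.002, 3.14, -0.001]
wrist_force: [-0.1, 0.1, -2.2]
finger_gap: 31.5
grip_force: 89.9
```

```bash
python3 -m crank '[{"fingers":25,"tx":0,"ty":0,"tz":-1.5,"twist":0},{"fingers":25,"tx":0,"ty":0,"tz":-1.5,"twist":0},{"fingers":25,"tx":0,"ty":0,"tz":0,"twist":0},{"fingers":25,"tx":0,"ty":0,"tz":0,"twist":0},{"fingers":25,"tx":0,"ty":0,"tz":0,"twist":0}]' 60
```

```text
clock: 12.4
eef_pos: [480.9, -186.9, 45.4]
ee_rot: [-0.001, 3.141, -0.001]
wrist_force: [-10.1, 0.7, 18.0]
finger_gap: 31.1
grip_force: 92.1
```

```bash
python3 -m crank '[{"fingers":25,"tx":-1.5,"ty":0,"tz":-1,"twist":0},{"fingers":25,"tx":-1.2,"ty":0,"tz":-1,"twist":0},{"fingers":25,"tx":-1.2,"ty":0,"tz":-1,"twist":0},{"fingers":25,"tx":-1.2,"ty":0,"tz":-1,"twist":0},{"fingers":25,"tx":0,"ty":0,"tz":0,"twist":0}]' 60
```

```text
clock: 12.9
eef_pos: [476.4, -187.0, 41.6]
ee_rot: [-0.002, 3.14, -0.002]
wrist_force: [-7.1, 0.2, 19.1]
finger_gap: 31.2
grip_force: 92.7
```

```bash
python3 -m crank '[{"fingers":25,"tx":0,"ty":0,"tz":30,"twist":0},{"fingers":25,"tx":1,"ty":0,"tz":50,"twist":0},{"fingers":25,"tx":1,"ty":0,"tz":50,"twist":0},{"fingers":25,"tx":1,"ty":0,"tz":50,"twist":0},{"fingers":25,"tx":1,"ty":0,"tz":40,"twist":0}]' 90
python3 -m crank '[{"fingers":25,"tx":0,"ty":-2,"tz":8,"twist":0.005},{"fingers":25,"tx":0,"ty":-2,"tz":0,"twist":0},{"fingers":25,"tx":0,"ty":0,"tz":0,"twist":0},{"fingers":25,"tx":0,"ty":0,"tz":0,"twist":0},{"fingers":25,"tx":0,"ty":0,"tz":0,"twist":0}]' 90
cat >lum.py <<'E'
from h import *
import sys
a=list(map(int,sys.argv[1:]))
d=snap('side');I=d['image'].astype(int);print(arm.sense()['eef_pos'],arm.sense()['ee_rot'])
cv2.imwrite(f'pics/raw_{a[0]}_{a[1]}.png',d['image'][:,:,::-1])
def show(u,v,w,h):
    print('u',u,'..',u+w-1)
    for r in range(v,v+h): print(r,' '.join('%3d'%x for x in I[r,u:u+w].mean(1)))
show(a[0],a[1],18,17);show(a[2],a[3],14,13)
E
python3 lum.py 375 128 394 122
```

```text
clock: 13.4
eef_pos: [479.9, -186.6, 263.6]
ee_rot: [-0.002, 3.139, -0.001]
wrist_force: [1.3, -0.7, -2.9]
finger_gap: 31.2
grip_force: 90.9
clock: 13.9
eef_pos: [479.3, -190.3, 267.0]
ee_rot: [0.01, -3.14, -0.001]
wrist_force: [-0.4, -0.0, -3.4]
finger_gap: 31.2
grip_force: 91.0
[ 479.42019455 -190.38167073  267.28562755] [ 9.75260901e-03 -3.13999291e+00 -9.56722739e-04]
u 375 .. 392
128  98  93  96  94  94  95  94  96  94  65  39  39  41  37  35  39  36  39
129  93  95  97  97  94  95  95  94  96  67  36  32  41  43  41  34  39  40
130  96  95  94  97  95  93  96  93  94  81  49  39  44  37  43  34  40  31
131  96  95  95  94  96  95  95  94  95 126 127  95  55  41  37  33  41  34
132  95  95  96  98  95  95  97 126 172 188 183 181 130  54  38  37  32  36
133  93  94  95  94  96  95 126 170 185 185 179 175 142  98  60  37  38  42
134  92  96  93  97  95 120 162 176 173 166 163 158 138 102  64  35  37  34
135  95  94  96  95 105 148 163 160 156 153 149 135 124 116  80  37  39  37
136  97  94  97  92 124 147 150 146 142 137 135 129 123 115  84  47  39  41
137  93  94  95 118 135 139 
[... 672 characters left out ...]
  40  39  37  36  40  41  39  37  50  54
124  44  38  41  38  42  35  37  42  35  41  41  36  45  58
125  78  55  43  40  38  38  40  59  63  53  44  37  49  56
126  91  73  49  36  40  44  84 104 117 124  98  55  50  55
127  49  42  36  39  37  68 114 163 182 184 163 117  79  67
128  36  31  40  43  32  84 141 179 188 189 187 146  89  66
129  37  38  37  37  46  91 137 176 191 190 190 167 107  64
130  39  35  39  40  57  97 135 174 189 191 193 177 118  57
131  37  36  38  37  72  94 113 164 189 189 189 168 108  61
132  38  40  43  51  86  99 106 129 162 182 179 142  87  59
133  37  39  36  52  85  99  99 104 119 122 123 114  82  58
134  41  72  98  85  67  91 100  93  92  80  63  89  83  58
```

```bash
python3 - <<'E'
s=open('ofit.py').read()
import re
s=re.sub(r"B=np.array.*\nT=.*","B=np.array([[383,131.66],[382,132.15],[381,133.14],[380,134.17],[379,135.77],[377.93,137],[377.8,138],[378,139],[378.7,140],[379,141],[380,142.05],[381,142.2],[382,142.3],[383,142.65],[384,142.8],[385,142.75],[386,142.85]])\nT=np.array([402.9,129.75])",s)
open('ofit.py','w').write(s)
E
python3 ofit.py
```

```text
(0, 0) 1 theta 0.8092534166625456 tip 534.5880510782064 232.59796135713518 rel grasp [ 55.066  -0.    -42.898] along 69.45669253667269 perp -6.949672434757403 rms 0.16330894213861163
[ 0.047  0.007 -0.033 -0.159  0.075 -0.131 -0.047  0.102  0.464  0.171
 -0.037  0.081  0.096 -0.137 -0.171 -0.007 -0.062  0.333 -0.134]
(0, 0) 0.1 theta 0.8222402640769548 tip 534.5246040580427 232.9345716608841 rel grasp [ 55.003  -0.    -42.561] along 69.26551056170618 perp -6.250532462440461 rms 0.13423871575106733
[ 0.025 -0.045 -0.094 -0.19   0.082 -0.147 -0.084  0.05   0.402  0.102
 -0.111  0.007  0.041 -0.172 -0.188 -0.005 -0.048  0.058  0.021]
(0.4, -0.15) 1 theta 0.8094286540445038 tip 535.9476785000836 231.35926571533173 rel grasp [ 56.426  -0.    -44.137] along 71.29672540070513 perp -6.978841136455621 rms 0.15664246978861718
[ 0.04   0.003 -0.036 -0.163  0.07  -0.137 -0.054  0.095  0.457  0.163
 -0.045  0.073  0.089 -0.143 -0.176 -0.011 -0.068  0.287 -0.11 ]
(0.4, -0.15) 0.1 theta 0.8220707185356202 tip 535.9076296211587 231.66555025161395 rel grasp [ 56.386  -0.    -43.83 ] along 71.14142497183045 perp -6.274079030023827 rms 0.1345081113549142
[ 0.018 -0.046 -0.093 -0.191  0.08  -0.147 -0.084  0.051  0.403  0.103
 -0.111  0.005  0.04  -0.174 -0.189 -0.005 -0.052  0.052  0.022]
```

```bash
python3 -m crank '[{"fingers":25,"tx":0,"ty":0,"tz":-35,"twist":0},{"fingers":25,"tx":0,"ty":0,"tz":-50,"twist":0},{"fingers":25,"tx":0,"ty":0,"tz":-50,"twist":0},{"fingers":25,"tx":0,"ty":0,"tz":-50,"twist":0},{"fingers":25,"tx":0,"ty":0,"tz":-31,"twist":0}]' 90
python3 -m crank '[{"fingers":25,"tx":0,"ty":0,"tz":-3,"twist":0},{"fingers":25,"tx":0,"ty":0,"tz":-2,"twist":0},{"fingers":25,"tx":0,"ty":0,"tz":-1.5,"twist":0},{"fingers":25,"tx":-1,"ty":0,"tz":-1,"twist":0},{"fingers":25,"tx":-1,"ty":0,"tz":-1,"twist":0}]' 90
python3 -m crank '[{"fingers":25,"tx":-1,"ty":0,"tz":-1,"twist":0},{"fingers":25,"tx":-1,"ty":0,"tz":-1,"twist":0},{"fingers":25,"tx":-1,"ty":0,"tz":-1,"twist":0},{"fingers":25,"tx":0,"ty":0,"tz":0,"twist":0},{"fingers":25,"tx":0,"ty":0,"tz":0,"twist":0}]' 90
```

```text
clock: 14.5
eef_pos: [477.9, -189.8, 48.8]
ee_rot: [0.01, -3.138, -0.002]
wrist_force: [-0.4, -1.0, -2.2]
finger_gap: 31.5
grip_force: 90.9
clock: 15.0
eef_pos: [478.6, -190.9, 44.9]
ee_rot: [-0.01, 3.14, -0.001]
wrist_force: [0.4, 0.6, -2.4]
finger_gap: 31.0
grip_force: 91.2
clock: 15.5
eef_pos: [476.0, -190.9, 41.9]
ee_rot: [-0.01, 3.139, -0.001]
wrist_force: [0.4, 1.1, 10.5]
finger_gap: 31.6
grip_force: 91.4
```

```bash
python3 -m crank '[{"fingers":25,"tx":-1,"ty":0,"tz":-1,"twist":0},{"fingers":25,"tx":-1,"ty":0,"tz":-1,"twist":0},{"fingers":25,"tx":-1,"ty":0,"tz":-1,"twist":0},{"fingers":25,"tx":-1,"ty":0,"tz":-1,"twist":0},{"fingers":25,"tx":0,"ty":0,"tz":-0.5,"twist":0}]' 90
python3 -m crank '[{"fingers":25,"tx":0,"ty":0,"tz":30,"twist":0},{"fingers":25,"tx":2,"ty":0,"tz":50,"twist":0},{"fingers":25,"tx":3,"ty":0,"tz":50,"twist":0},{"fingers":25,"tx":2,"ty":0,"tz":50,"twist":0},{"fingers":25,"tx":2,"ty":0,"tz":40,"twist":0}]' 90
python3 -m crank '[{"fingers":25,"tx":0,"ty":0,"tz":9,"twist":0},{"fingers":25,"tx":0,"ty":0,"tz":0,"twist":0},{"fingers":25,"tx":0,"ty":0,"tz":0,"twist":0},{"fingers":25,"tx":0,"ty":0,"tz":0,"twist":0},{"fingers":25,"tx":0,"ty":0,"tz":0,"twist":0}]' 90
python3 lum.py 375 127 395 122
```

```text
clock: 16.0
eef_pos: [471.5, -190.9, 37.2]
ee_rot: [-0.01, 3.14, -0.001]
wrist_force: [-3.5, -0.6, 11.2]
finger_gap: 30.9
grip_force: 93.0
clock: 16.5
eef_pos: [479.7, -190.5, 259.2]
ee_rot: [-0.01, 3.14, -0.001]
wrist_force: [1.4, -1.4, -3.2]
finger_gap: 31.6
grip_force: 91.9
clock: 17.0
eef_pos: [479.2, -190.3, 263.8]
ee_rot: [0.01, -3.139, -0.001]
wrist_force: [0.5, 1.0, -2.9]
finger_gap: 31.3
grip_force: 92.0
[ 479.38335777 -190.3959972   264.06387836] [ 9.71889124e-03 -3.13992232e+00 -1.01530356e-03]
u 375 .. 392
127  97  96  95  98  96  98  95  96  77  46  36  36  35  37  37  40  43  38
128  98  98  94  96  95  93  96  95  80  50  38  35  37  34  29  39  41  40
129  96  94  94  97  93  96  92  97  85  56  41  40  41  37  39  34  34  39
130  96  96  94  94  96  94  92  95  94  65  34  41  42  40  38  39  41  41
131  97  96  95  97  95  95  96 132 146 130  82  32  37  42  34  37  38  41
132  95  95  95  95  95  94 128 179 198 192 150  77  41  44  38  34  35  33
133  95  92  95  95  93 138 177 188 188 185 180 169 122  56  34  36  42  43
134  96  95  96  92 134 168 178 176 172 169 
[... 808 characters left out ...]
  38  41  41  44  40  38  39  46  55  59
124  30  40  37  38  39  42  38  38  40  43  40  45  53  56
125  42  35  41  40  41  37  42  38  38  39  41  48  59  60
126  59  37  37  38  37  40  41  39  39  40  37  48  59  57
127  66  45  39  35  37  50  63  90  96  71  46  46  58  61
128  37  40  36  39  61  89 114 149 158 137 104  69  59  60
129  36  40  34  37  81 104 143 175 182 178 148  95  65  59
130  29  41  36  51  84 111 161 182 182 183 162 105  62  56
131  41  39  41  69  93 110 162 184 182 183 181 126  59  58
132  42  41  40  74  95 109 151 180 183 185 176 120  59  59
133  36  39  48  81  98 105 136 172 183 183 164 112  59  58
134  37  34  49  84  97  98 109 130 156 158 131  87  62  59
```

```bash
python3 - <<'E'
s=open('ofit.py').read()
import re
s=re.sub(r"B=np.array.*\nT=.*","B=np.array([[382,131.1],[381,132.13],[380,133],[379,134],[378,135],[377.13,136],[376.97,137],[377.45,138],[377.95,139],[378.55,140],[379.6,141],[381,141.5],[382,141.65],[383,141.8],[384,141.8],[385,141.85]])\nT=np.array([403.3,131.2])",s)
open('ofit.py','w').write(s)
E
python3 ofit.py
python3 - <<'E'
from h import *
np.set_printoptions(precision=2,suppress=True)
for c in('side','top'):
    snap(c)
    for t in('long_tail','long_objective','camera_window'):
        for m in arm.mark_of(c,t)[:8]:
            x=np.array(m['centre'])
            if x[2]>120: print(c,t,m['score'],x)
E
```

```text
(0, 0) 1 theta 0.8912175513828016 tip 537.8549334486736 235.3311218727697 rel grasp [ 58.361  -0.    -36.997] along 68.64737727481848 perp -7.900168840714251 rms 0.19673479170198788
[-0.009  0.116  0.055  0.087  0.107 -0.211 -0.215  0.185  0.341  0.262
 -0.041 -0.206 -0.126 -0.046  0.18   0.261  0.389 -0.193]
(0, 0) 0.1 theta 0.8798816690575174 tip 537.5201584814101 235.40565242769168 rel grasp [ 58.027  -0.    -36.923] along 68.24792031899659 perp -8.521928368607181 rms 0.16075964557353037
[ 0.008  0.116  0.031  0.038  0.034 -0.288 -0.292  0.11   0.272  0.208
 -0.05  -0.227 -0.162 -0.098  0.113  0.208  0.033 -0.055]
(0.4, -0.15) 1 theta 0.8913964026125623 tip 539.216051837465 234.09522676608782 rel grasp [ 59.723  -0.    -38.233] along 70.48421645901846 perp -7.781653061505864 rms 0.189485335572996
[-0.014  0.112  0.05   0.082  0.102 -0.218 -0.222  0.178  0.334  0.254
 -0.048 -0.213 -0.132 -0.051  0.176  0.256  0.341 -0.173]
(0.4, -0.15) 0.1 theta 0.8799979296290298 tip 538.9129086104141 234.1434909314117 rel grasp [ 59.419  -0.    -38.185] along 70.12654511336795 perp -8.428593057855899 rms 0.16072846805029836
[ 0.006  0.117  0.032  0.038  0.034 -0.287 -0.29   0.112  0.274  0.209
 -0.052 -0.229 -0.164 -0.098  0.113  0.206  0.027 -0.053]
side long_tail 0.51 [ 468.1 -190.4  295.4]
side long_objective 0.47 [ 537.5 -196.   235.5]
side camera_window 0.76 [ 613.6 -187.2  169.9]
top camera_window 0.96 [ 622.1 -187.6  167.5]
```

Tilt is now about 0.885 rad, as needed. Two independent measurements agree on the offset from tip to window, so I'll move in to the 50 mm standoff.

```bash
python3 -m crank '[{"fingers":25,"tx":10,"ty":0.5,"tz":-9,"twist":0},{"fingers":25,"tx":12,"ty":0,"tz":-11,"twist":0},{"fingers":25,"tx":10,"ty":0,"tz":-9,"twist":0},{"fingers":25,"tx":6,"ty":0,"tz":-5.5,"twist":0},{"fingers":25,"tx":0,"ty":0,"tz":0,"twist":0}]' 90
python3 -m crank '[{"fingers":25,"tx":0,"ty":0,"tz":0,"twist":0},{"fingers":25,"tx":0,"ty":0,"tz":0,"twist":0},{"fingers":25,"tx":0,"ty":0,"tz":0,"twist":0},{"fingers":25,"tx":0,"ty":0,"tz":0,"twist":0},{"fingers":25,"tx":0,"ty":0,"tz":0,"twist":0}]' 90
python3 - <<'E'
from h import *
np.set_printoptions(precision=2,suppress=True)
s=arm.sense();print(s['eef_pos'],s['joint_velocities'])
ims=[]
for c in('side','top'):
    d=snap(c)
    for t in('long_tail','long_objective','camera_window','camera'):
        for m in arm.mark_of(c,t)[:8]:
            x=np.array(m['centre'])
            if x[2]>120 or t=='camera': print(c,t,m['score'],x,proj(d,x))
    u,v=proj(d,[590,-190,200]).astype(int);ims.append(cv2.resize(d['image'][v-40:v+40,u-40:u+40,::-1],(400,400),interpolation=3));print(u-40,v-40)
    n=np.array([-.775,-.01,.633]);c0=np.array([616.2,-190,167.])
    for k in(0,50,150): print(k,proj(d,c0+k*n))
cv2.imwrite('pics/f.png',np.hstack(ims))
E
```

```text
clock: 18.0
eef_pos: [518.2, -189.8, 229.1]
ee_rot: [0.011, -3.14, -0.001]
wrist_force: [0.1, 0.3, -2.3]
finger_gap: 31.5
grip_force: 92.0
clock: 18.5
eef_pos: [517.8, -190.1, 230.8]
ee_rot: [-0.01, 3.141, -0.0]
wrist_force: [-0.6, 0.7, -2.5]
finger_gap: 31.0
grip_force: 92.0
[ 517.77 -190.11  230.84] [ 0.  0.  0. -0. -0.  0.]
side long_tail 0.67 [ 507.1 -187.1  261.3] [388.19 135.22]
side long_objective 0.72 [ 575.4 -191.2  199.8] [369.46 141.83]
side camera_window 0.69 [ 505.7 -187.8  265.3] [388.9  134.16]
side camera_window 0.61 [ 613.7 -186.6  169.6] [358.4  144.97]
side camera 0.73 [ 612.9 -192.2  169.1] [359.84 144.49]
side camera 0.71 [ 662.8 -192.1    1.1] [345.62 178.53]
side camera 0.16 [516.5 243.9   0.2] [270.67 274.02]
325 99
0 [358.52 144.85]
50 [368.76 141.93]
150 [391.19 135.53]
top camera_window 0.73 [ 620.9 -188.2  169.6] [371.41 165.16]
top camera 0.83 [ 662.8 -193.1    1.8] [366.57 161.62]
333 133
0 [371.92 166.76]
50 [373.69 177.39]
150 [377.51 200.27]
```

View pics/f.png

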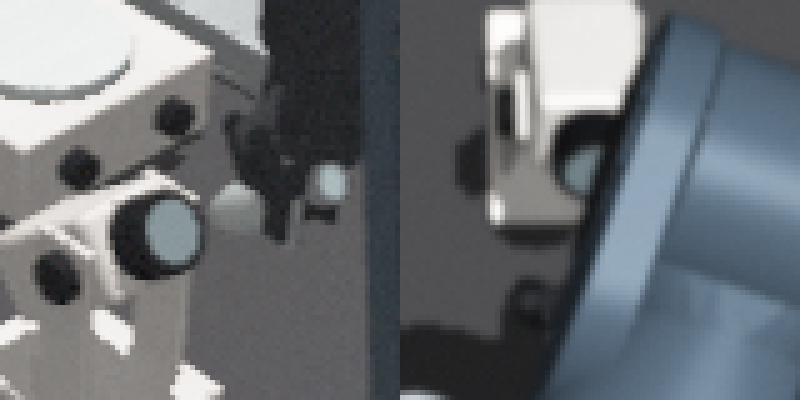

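The final view shows the nose at pixel (369.5,141.8) and the tail disc at (391.4,135.6). That is within 1 px of the predicted points on the optical axis, (368.8,141.9) and (391.2,135.5). The arm is still and clear of the camera, so I'm handing in.

```bash
python3 -c "
from bench import arm
print(arm.job_done())"
```

```text
the job is handed in; nothing more can be done
None
```

The job is handed in: the long objective is held still, about 50 mm from the window and in line with the camera's axis, and nothing else was deliberately touched except brief, gentle nose contact with the bore rim and the bench to set its tilt.

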